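# Raise a valve plate on the cam lift and hold it

## Robot

A 7-joint arm with a two-finger parallel gripper is mounted at the origin on the work surface. World frame = base frame: x ahead of the robot, y to its left, z up, the work surface at z = 0. Lengths are in m, angles in rad, forces in N, time in s.
With the tool pointing down it reaches from about 0.425 to 0.925 m from the base axis. Payload 6.8 kg.
Tool frame: the origin (TCP) lies midway between the tips of the shut fingers; the grasp point (between the pads) lies 19 mm behind it; y points along the fingers, z is the direction in which the jaws open and shut, and the axes are right-handed (so a half turn about y gives the same grasp; the last joint's range is limited). The gripper opens to 85 mm and grips with 20 to 120 N. Pads are 22 mm wide; open, the fingers measure 114 mm over their backs; the gripper's body (76 mm by 85 mm) begins 54 mm behind the grasp point. The pads swing forward as they close: fully open they stand 13 mm farther back than shut.
Start: joints at [1.118, 0.477, 0.022, 1.555, -0.011, 1.109, -0.083], TCP at [0.228, -0.635, 0.209] pointing down, gripper open.
Joint ranges: [-2.96, 2.96], [-0.34, 2.1], [-1.41, 1.46], [0.24, 2.44], [-1.37, 4.51], [0.17, 1.92], [-2.96, 2.96]. Speed limits (rad/s): [2.39, 2.39, 3.14, 3.14, 3.14, 3.14, 3.14].

## Interface

Orientations are given as a unit quaternion [w, x, y, z].
In Python, from station import bot gives the robot as it stands. The module is installed in compiled form; this text tells all that it offers.
- The arm moves only by the shell command python3 -m crank 'ROWS' [FORCE]. ROWS is JSON, a list of rows, each an object with "linear": the shift along the tool's x, y, z in m, a list of three; "dr": the turn, a rotation vector about the tool's x, y, z in degrees, a list of three; "hand": the gripper command: -1 is shut, 1 is fully open, values between are in proportion. A call has 1 to 10 rows; each row is the pose to reach, as a shift and turn from the pose commanded when the call began, along the tool's axes at that moment; what a row does not reach only later rows make up. A row lasts 1/12 s, in which the tool goes at most 41.7 mm and 7.16 degrees, less where a joint would pass 70% of its speed; a pose out of reach is approached as far as the arm can. A call with a gripper value outside its range is refused whole. The fingers move at their own pace and stop on an object; FORCE is the grip in N (left out, the last holds). Time passes only in rows, so rows that repeat a pose let the fingers close. It gives the time, the measured TCP pose, the force and the opening at its end, in the units of the state.
- bot.get_obs(): the state, without advancing time (a new reading comes with each control period).
- bot.read_camera(name): name is "scene" or "top" or "wrist"; returns the picture (420x560x3 uint8, blue, green, red); there is no depth.
- bot.camera_params(name): a dict with "K" (3x3 intrinsics, pixels), "R" (3x3) and "t" (3): a world point X has camera coordinates R X + t; the wrist camera has in their place "hand_eye" (4x4, takes a point from camera to tool coordinates, whose origin is the TCP and whose axes are the tool frame's). Camera axes: x right, y down, z forward; pixel columns grow to the right and rows downward; lengths in m; the calibration is good to about 2 mm. A picture is of the moment at which its call begins: read the wrist's pose just before it. camera_params takes no time and is no camera call.
- bot.hand_in(): hands the job in, once; it reports no verdict.
Trained networks look in the newest picture that a camera, given by its name, has taken for a name from the list of things; names that differ only in an ending like _2 or _b are one class to them, and where a whole thing is asked for, a point or a joint stands for the part that bears it (a point fixed in the world has none). Each returns a list of dicts, best first, with "score" (0 to 1); they miss things now and then, are a little off and sometimes report something else, mostly with a low value. They report only what shows in the picture. A call takes as long as a camera call. They do not tell look-alikes from the thing itself.
- bot.search_frame(camera, target): "extent" ([left, top, right, bottom] in pixels, round what is visible of it).
- bot.cut_out(camera, target): "pixels" (420x560 bool, what is visible of it) and "extent" ([left, top, right, bottom] in pixels, round what is visible of it).
- bot.place_of(camera, target): "xy" ([column, row] in pixels: a listed point, or the origin of a listed thing).
The state is a dict: "t": time; "q": joint angles; "joint_vel": joint speeds; "joint_torque": joint torques, N m; "eef_pos": TCP position; "tool_rot": TCP orientation; "contact_force": force on the tool from outside, world axes, zero at the start; "torque": the same for the moment, N m; "gripper_width": opening from 0.0 (shut) to 1.0 (fully open).
Only numpy, scipy, OpenCV 4.12 (cv2) and the standard library are available. Lean on these libraries where they do the work, as an engineer would, in place of code of your own. Each camera call takes 0.05 s, during which the arm holds its last target. There are 200 camera calls.

## Task

Push the flat lifting fork by its black handle fully home under the valve plate, and only then swing the cam lever by its red crossbar straight up to its highest lift point, so that the fork alone carries the plate clear of its rests. The lever springs back if released, so finish while still holding it there with the gripper. Do not touch the plate itself or disturb the loose parts lying around.

Things in the scene. Friction and masses are not known exactly. Their poses are not given: they have to be found in the camera images.
- stand: Grey lift stand fixed to the table (place and yaw vary). Origin on the table under the cam shaft; x points from the fork's handle to the plate (the way the fork is pushed in, roughly away from the robot), y left, z up: the 'stand frame' of the other entries (m). Base slab 350 x 270 x 12 mm, spanning x -175 to 175 mm, y -165 to 105 mm.
- rests: Two fixed upright aluminium rest rails of the stand, 100 mm long in x (25 to 125 mm), 16 mm wide, at y = +-62 mm, tops 110 mm above the table; the plate lies on them. The origin coincides with the stand's.
- plate: Loose flat aluminium valve plate, 110 (x) x 150 (y) x 8 mm, about 0.25 to 0.5 kg, with three brass fittings standing 20 mm above its top in its far half. Origin at the centre of its underside, z up. Lies on the rests with its underside 110 mm above the table, centred about 75 mm ahead of the cam shaft.
- fork (a joint): Travel in m of the flat steel lifting fork along the stand's +x axis: 0 fully drawn out, 0.130 at its end stop (fully home under the plate). Starts between 0 and 0.025. It slides with about 3 N friction and stays where left.
- fork_grip (a point): Middle of the fork's upright black handle post, 20 mm diameter; clear shaft from 19 mm below this point to 17 mm above. It stands on a carriage 70 mm wide whose top is 29 mm below this point. Stand frame: x = -0.150 + fork travel, y = 0, z = 0.145 with the cam down (up to 12 mm higher as it lifts). Axes parallel to the stand's.
- fork_tip (a point): Middle of the fork blade's front edge, at the blade's top, 140 mm ahead of the handle; the blade is 70 mm wide (56 at the tip) and 4 mm thick, and with the cam down its top lies 4 mm below the plate's underside, so it passes freely between the rests.
- blade: The fork's steel blade, which carries the plate when lifted. Origin under the handle post, on the slide.
- cam (a joint): Lever angle in rad about the stand's y axis: 0 = leaning 1.00 rad from upright to the stand's -x side (to the robot); 1.00 = straight up, highest lift (fork 12 mm up, plate 8 mm off its rests); beyond (stop 1.80) the fork sinks again. Starts at 0 to 0.2. Spring 0.8 N m/rad from 0, friction 0.3 N m: takes up to 9 N at the bar; let go near the top, it falls back.
- lever: The cam lever: steel rod 12 mm thick, swinging at y = -0.140 (stand frame), with a red crossbar at its end, parallel to the stand's y axis: 18 mm diameter, from y = -0.130 to -0.205, so most of it sticks out on the side away from the plate. The body's origin lies on the cam shaft axis (not at the bar).
- lever_bar (a point): Grip point on the red crossbar's axis, on its free part outside the rod, 135 mm from the shaft axis. Stand frame: x = -0.135 sin(1.00 - cam), y = -0.178, z = 0.048 + 0.135 cos(1.00 - cam). Can be pinched from above across the bar (fingers closing along the stand's x); the bar turns between the fingers as the lever swings. 32 mm of bar to the rod's near surface, 27 mm to its end.
- cam_axis (a point): Point on the cam shaft's axis, level with the bar's grip point: stand frame (0, -0.178, 0.048). Axes parallel to the stand's.
- gauge: Bystander: loose pressure gauge lying face up, 62 mm diameter, 30 mm high, brass stem; on the table beside the stand. Origin under its centre.
- plug: Bystander: loose yellow electrical plug, 38 x 26 x 20 mm, on the table beside the stand. Origin under its centre.
- coupler: Bystander: loose steel hydraulic coupler standing on end, 34 mm diameter, 45 mm high, on the table beside the stand. Origin under its centre.
- oil: Bystander: green oil bottle, 48 mm diameter, 115 mm high, left of the stand. Origin under its centre.
- spanner: Bystander: spanner, 160 mm long, lying on the table near left of the stand. Origin at its underside.
- fitting: Bystander: brass fitting, 24 mm diameter, 24 mm high, on the stand's base slab at the far right. Origin under its centre.
- cap: Bystander: red plastic cap, 28 mm diameter, 16 mm high, on the stand's base slab at the near left. Origin under its centre.
Not all that is in view belongs to the job. What is meant by the plate is not blue, pink or turquoise, and is the larger of those in its own colour.

How it is judged:
By the outcome, as a careful person would: the job done as asked, in the order asked, and still so for the second after the job is handed in, while the arm keeps its last pose, push and grip.
It also fails if it takes over 42 s, if anything falls off the work surface, if the arm or the gripper's body presses on something with over 40 N, if the wrist force passes 120 N, or if a joint passes its speed limit or range.

## Working session

There is one attempt and no reset: what is moved stays moved. The work goes in short steps, Python scripts to look and compute and a shell command to move; the robot and the scene stay as the last step left them, time stands still between calls to the robot, and variables do not carry over. Pictures are saved under pics/ and viewed, about 8 in all and at most 12, crops included, and the job is handed in when it is done.

```bash
mkdir -p pics; python3 - <<'E'
from station import bot
import cv2,numpy as np
o=bot.get_obs();print({k:np.round(v,3) for k,v in o.items()})
for c in("scene","top"):
    cv2.imwrite(f"pics/{c}0.png",bot.read_camera(c))
    p=bot.camera_params(c);print(c,{k:np.round(v,3).tolist() for k,v in p.items()})
    for t in("stand","fork_grip","fork_tip","lever_bar","plate","cam_axis","rests","fitting","cap"):
        print(t,[(round(d['score'],2),np.round(d['xy']).tolist()) for d in bot.place_of(c,t)])
print(bot.camera_params("wrist"))
E
```

```text
{'t': np.float64(0.0), 'q': array([ 1.118,  0.478,  0.022,  1.556, -0.012,  1.109, -0.083]), 'joint_vel': array([ 0.001,  0.001,  0.001, -0.001, -0.001, -0.001, -0.002]), 'joint_torque': array([-1.0000e-03, -5.9647e+01,  1.6080e+00, -2.8120e+01,  1.2000e-02,
        1.0000e-02, -0.0000e+00]), 'eef_pos': array([ 0.228, -0.635,  0.208]), 'tool_rot': array([ 0.121, -0.121,  0.697, -0.696]), 'contact_force': array([ 0.37 , -0.412,  0.553]), 'torque': array([-0.014,  0.036,  0.026]), 'gripper_width': np.float64(0.996)}
scene {'K': [[470.325, 0.0, 275.975], [0.0, 470.325, 210.403], [0.0, 0.0, 1.0]], 'R': [[-0.213, 0.977, 0.006], [0.664, 0.15, -0.732], [-0.717, -0.152, -0.681]], 't': [0.129, -0.315, 1.69]}
stand [(0.77, [278.0, 245.0])]
fork_grip [(0.65, [303.0, 172.0]), (0.16, [322.0, 216.0])]
fork_tip [(0.64, [281.0, 214.0])]
lever_bar [(0.71, [242.0, 166.0])]
plate [(0.98, [444.0, 214.0]), (0.91, [269.0, 229.0]), (0.79, [382.0, 309.0]), (0.78, [146.0, 196.0]), (0.71, [129.0, 245.0]), (0.63, [305.0, 170.0])]
cam_axis [(0.69, [222.0, 212.0])]
rests [(0.9, [278.0, 243.0]), (0.38, [221.0, 20
[... 481 characters left out ...]
288.0]), (0.65, [280.0, 200.0]), (0.56, [201.0, 186.0])]
cam_axis [(0.73, [332.0, 239.0])]
rests []
fitting [(0.56, [321.0, 198.0])]
cap [(0.36, [247.0, 262.0]), (0.21, [217.0, 228.0])]
{'K': array([[309.86863082,   0.        , 276.33159346],
       [  0.        , 309.86863082, 213.2773156 ],
       [  0.        ,   0.        ,   1.        ]]), 'hand_eye': array([[ 9.35448418e-05,  9.63752556e-01,  2.66797680e-01,
        -6.80672826e-02],
       [-1.48378535e-03, -2.66797254e-01,  9.63751536e-01,
        -1.65057385e-01],
       [ 9.99998895e-01, -4.86024475e-04,  1.40504442e-03,
         7.61703587e-04],
       [ 0.00000000e+00,  0.00000000e+00,  0.00000000e+00,
         1.00000000e+00]])}
```

View pics/scene0.png

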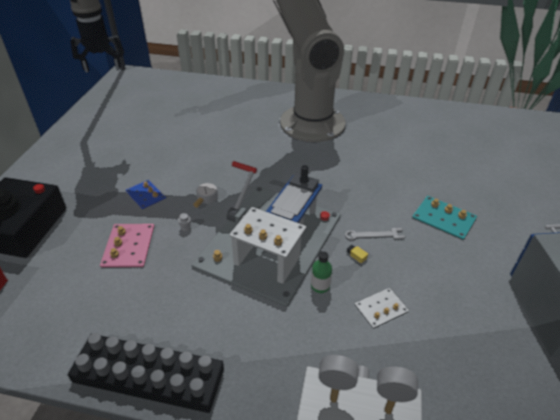

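View pics/top0.png

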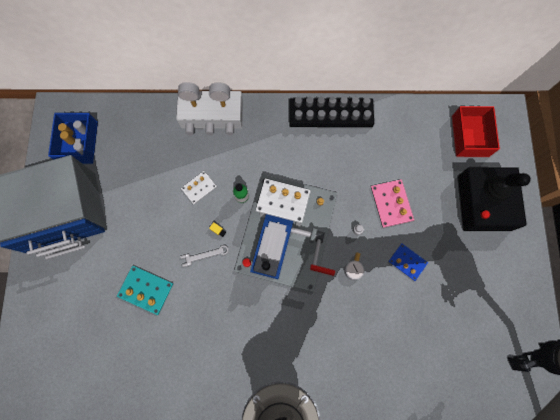

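The plate on the rests is the large white one (top ~283,199), with the fork handle at (265,264), the red bar at (322,270) and the gauge close to the right of the bar at (355,270). Next I fit the stand pose.

```bash
cat > h.py <<'E'
from station import bot
import numpy as np
from scipy.optimize import least_squares
from scipy.spatial.transform import Rotation as Ro
def local(f,c):
    s,k=np.sin(1-c),np.cos(1-c); l=.012*max(0,np.cos(1-c)-np.cos(1))/(1-np.cos(1))
    return dict(fork_grip=[-.15+f,0,.145+l],fork_tip=[-.01+f,0,.106+l],lever_bar=[-.135*s,-.178,.048+.135*k],cam_axis=[0,-.178,.048],plate=[.075,0,.11],stand=[0,0,0])
def world(p,X): return Ro.from_euler('z',p[2]).apply(X)+[p[0],p[1],0]
def cam(c,o=None):
    P=bot.camera_params(c)
    if c!="wrist": return np.array(P["K"]),np.array(P["R"]),np.array(P["t"])
    w=o["tool_rot"];T=np.eye(4);T[:3,:3]=Ro.from_quat([w[1],w[2],w[3],w[0]]).as_matrix();T[:3,3]=o["eef_pos"]
    I=np.linalg.inv(T@P["hand_eye"]);return np.array(P["K"]),I[:3,:3],I[:3,3]
def proj(C,X):
    K,R,t=C;v=K@(R@np.array(X)+t);return v[:2]/v[2]
def fit(obs,p0=(.6,-.05,-.2,.01,.1)):
    r=lambda p:np.concatenate([w*(proj(C,world(p,local(p[3],p[4])[n]))-xy) for n,C,xy,w in obs])
    s=least_squares(r,p0,loss="soft_l1",f_scale=2.);return s.x,r(s.x).reshape(-1,2)
E
python3 - <<'E'
from h import *
obs=[]
for c in("scene","top"):
    bot.read_camera(c);C=cam(c)
    for n,near in(("fork_grip",None),("fork_tip",None),("lever_bar",None),("cam_axis",None),("plate",dict(scene=(269,229),top=(280,200))[c]),("stand",None)):
        D=bot.place_of(c,n)
        if near:D=[d for d in D if np.hypot(*(np.array(d['xy'])-near))<15]
        if n in("fork_grip","lever_bar","stand") or D: 
            if D: obs.append((n,C,np.array(D[0]['xy']),1.))
p,r=fit(obs);print(np.round(p,4))
for o,e in zip(obs,r):print(o[0],np.round(e,1))
R=Ro.from_euler('z',p[2])
for f,cc in((p[3],p[4]),(.13,1)):
    print({k:np.round(world(p,v),3).tolist() for k,v in local(f,cc).items()})
# tool-down target: fingers open along stand x ; 
o=bot.get_obs();w=o["tool_rot"];T=Ro.from_quat([w[1],w[2],w[3],w[0]]);print(np.round(T.as_matrix(),3))
for s in(1,-1):
    y=np.array([0,0,-1.]);z=s*R.apply([1,0,0]);M=np.column_stack([np.cross(y,z),y,z])
    print(s,np.round((T.inv()*Ro.from_matrix(M)).as_rotvec(degrees=True),1))
E
```

```text
[ 0.6018  0.0121 -0.2303  0.0106 -0.1484]
fork_grip [0.5 0.7]
fork_tip [-0.9 -0.7]
lever_bar [-2.6 -0.9]
cam_axis [-0.4 -1.6]
plate [0.6 2.9]
stand [0.3 0.1]
fork_grip [-0.5  0.7]
fork_tip [ 0.7 -0.5]
lever_bar [-0.2  2.8]
cam_axis [ 0.5 -0.4]
plate [-1.  -0.8]
stand [-1.4 -0.4]
{'fork_grip': [0.466, 0.044, 0.145], 'fork_tip': [0.602, 0.012, 0.106], 'lever_bar': [0.441, -0.133, 0.103], 'cam_axis': [0.561, -0.161, 0.048], 'plate': [0.675, -0.005, 0.11], 'stand': [0.602, 0.012, 0.0]}
{'fork_grip': [0.582, 0.017, 0.157], 'fork_tip': [0.719, -0.015, 0.118], 'lever_bar': [0.561, -0.161, 0.183], 'cam_axis': [0.561, -0.161, 0.048], 'plate': [0.675, -0.005, 0.11], 'stand': [0.602, 0.012, 0.0]}
[[-0.941 -0.     0.338]
 [-0.338  0.    -0.941]
 [-0.    -1.    -0.   ]]
1 [  0. -57.  -0.]
-1 [  0. 123.   0.]
```

```bash
python3 -m crank '[{"linear":[0,-0.04,0],"dr":[0,0,0],"hand":1},{"linear":[-0.457,-0.09,-0.473],"dr":[0,33,0],"hand":1},{"linear":[-0.457,-0.09,-0.473],"dr":[0,33,0],"hand":1},{"linear":[-0.457,-0.09,-0.473],"dr":[0,33,0],"hand":1},{"linear":[-0.457,-0.09,-0.473],"dr":[0,33,0],"hand":1},{"linear":[-0.457,-0.09,-0.473],"dr":[0,33,0],"hand":1},{"linear":[-0.457,-0.09,-0.473],"dr":[0,33,0],"hand":1},{"linear":[-0.457,-0.09,-0.473],"dr":[0,33,0],"hand":1},{"linear":[-0.457,-0.09,-0.473],"dr":[0,33,0],"hand":1},{"linear":[-0.457,-0.09,-0.473],"dr":[0,33,0],"hand":1}]'
cat >> h.py <<'E'
def rot(o): w=o["tool_rot"];return Ro.from_quat([w[1],w[2],w[3],w[0]])
def goto(o,P,yaw_s,axis):
    """shift/turn in tool axes to world P with tool down, z=+-stand axis"""
    T=rot(o);d=T.inv().apply(np.array(P)-o["eef_pos"]);best=None
    for s in(1,-1):
        y=np.array([0,0,-1.]);z=s*Ro.from_euler('z',yaw_s).apply(axis)
        v=(T.inv()*Ro.from_matrix(np.column_stack([np.cross(y,z),y,z]))).as_rotvec(degrees=True)
        if best is None or np.linalg.norm(v)<np.linalg.norm(best):best=v
    return np.round(d,4),np.round(best,1)
E
python3 - <<'E'
from h import *
o=bot.get_obs();print(o["eef_pos"],o["q"],goto(o,[.498,-.035,.298],-.2303,[0,1,0]))
E
```

```text
t: 2.53
eef_pos: [0.3817, -0.2937, 0.2776]
tool_rot: [0.081, -0.082, -0.702, 0.703]
contact_force: [0.2, 0.1, 0.7]
gripper_width: 1.002
[ 0.38172151 -0.2936607   0.27755693] [ 0.60032504  0.09417754 -0.07985421  1.91178755  0.00851508  1.13504182
 -1.28484767] (array([-0.0539, -0.0205, -0.2784]), array([-0. , -0.1, -0. ]))
```

```bash
python3 -m crank '[{"linear":[-0.054,-0.02,-0.278],"dr":[0,0,0],"hand":1},{"linear":[-0.054,-0.02,-0.278],"dr":[0,0,0],"hand":1},{"linear":[-0.054,-0.02,-0.278],"dr":[0,0,0],"hand":1},{"linear":[-0.054,-0.02,-0.278],"dr":[0,0,0],"hand":1},{"linear":[-0.054,-0.02,-0.278],"dr":[0,0,0],"hand":1},{"linear":[-0.054,-0.02,-0.278],"dr":[0,0,0],"hand":1},{"linear":[-0.054,-0.02,-0.278],"dr":[0,0,0],"hand":1},{"linear":[-0.054,-0.02,-0.278],"dr":[0,0,0],"hand":1},{"linear":[-0.054,-0.02,-0.278],"dr":[0,0,0],"hand":1},{"linear":[-0.054,-0.02,-0.278],"dr":[0,0,0],"hand":1}]'
python3 - <<'E'
from h import *
import cv2
o=bot.get_obs();I=bot.read_camera("wrist");C=cam("wrist",o)
p=[.6018,.0121,-.2303,.0106,0]
L=local(p[3],p[4])
for n in L:
    D=bot.place_of("wrist",n);q=proj(C,world(p,L[n]));print(n,np.round(q),[(round(d['score'],2),np.round(d['xy']).tolist()) for d in D][:3])
    cv2.circle(I,tuple(int(v) for v in q),3,(255,0,255),-1)
cv2.imwrite("pics/w1.png",I)
E
```

```text
t: 3.37
eef_pos: [0.4973, -0.0381, 0.2969]
tool_rot: [0.082, -0.082, -0.702, 0.703]
contact_force: [0.6, -0.5, -0.3]
gripper_width: 0.997
fork_grip [209. 240.] [(0.69, [206.0, 236.0]), (0.65, [205.0, 28.0])]
fork_tip [209. 106.] [(0.78, [212.0, 105.0])]
lever_bar [368. 211.] [(0.76, [370.0, 206.0])]
cam_axis [358. 110.] []
plate [203.  28.] [(0.78, [10.0, 294.0]), (0.67, [207.0, 26.0]), (0.65, [539.0, 112.0])]
stand [224. 112.] [(0.88, [224.0, 107.0]), (0.19, [210.0, 105.0])]
```

View pics/w1.png

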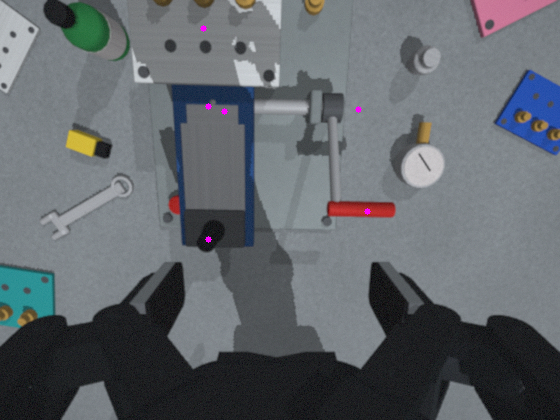

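The projected points land well: handle (209,240), bar (368,211). I'll refit including the wrist view.

```bash
python3 - <<'E'
from h import *
o=bot.get_obs();S,T,W=cam("scene"),cam("top"),cam("wrist",o)
d=[("fork_grip",S,(303,172)),("fork_tip",S,(281,214)),("lever_bar",S,(242,166)),("cam_axis",S,(222,212)),("stand",S,(278,245)),
("fork_grip",T,(265,264)),("fork_tip",T,(272,224)),("lever_bar",T,(325,273)),("cam_axis",T,(332,239)),("plate",T,(280,200)),("stand",T,(277,229)),
("fork_grip",W,(207,237)),("fork_tip",W,(211,105)),("lever_bar",W,(370,208)),("plate",W,(207,26)),("stand",W,(224,108))]
d=[(n,C,np.array(x),1.) for n,C,x in d]
p,r=fit(d,(.6,.01,-.23,.01,.05));print(np.round(p,4));print(np.round(r,1).tolist())
p[4]=max(p[4],0);L=local(p[3],p[4])
g=world(p,L["fork_grip"]);print(g,world(p,L["lever_bar"]))
print(goto(o,g+[0,0,.07],p[2],[0,1,0]),goto(o,g-[0,0,.016],p[2],[0,1,0]))
E
```

```text
[ 0.6052  0.0097 -0.2448  0.0088  0.012 ]
[[0.3, -0.7], [-1.0, 0.3], [-2.0, -0.5], [-1.2, -2.1], [1.4, -1.5], [0.1, 0.0], [4.9, -1.7], [0.0, -2.8], [-1.8, -0.1], [2.8, -0.7], [0.2, -0.1], [1.2, 1.4], [-1.2, -0.5], [-1.6, 1.5], [-1.4, -1.6], [1.2, 1.1]]
[0.46823791 0.04390504 0.14526277] [ 0.45275389 -0.13569635  0.12229973]
(array([ 0.0473,  0.0818, -0.0732]), array([-0. ,  0.7, -0. ])) (array([ 0.0473,  0.1678, -0.0732]), array([-0. ,  0.7, -0. ]))
```

```bash
python3 -m crank '[{"linear":[0.047,0.05,-0.073],"dr":[0,0.5,0],"hand":1},{"linear":[0.047,0.08,-0.073],"dr":[0,0.5,0],"hand":1},{"linear":[0.047,0.08,-0.073],"dr":[0,0.5,0],"hand":1},{"linear":[0.047,0.12,-0.073],"dr":[0,0.5,0],"hand":1},{"linear":[0.047,0.15,-0.073],"dr":[0,0.5,0],"hand":1},{"linear":[0.047,0.167,-0.073],"dr":[0,0.5,0],"hand":1},{"linear":[0.047,0.167,-0.073],"dr":[0,0.5,0],"hand":1},{"linear":[0.047,0.167,-0.073],"dr":[0,0.5,0],"hand":1}]'
python3 - <<'E'
from h import *
import cv2
cv2.imwrite("pics/w2.png",bot.read_camera("wrist"))
E
```

```text
t: 4.38
eef_pos: [0.4682, 0.0443, 0.1298]
tool_rot: [0.085, -0.084, -0.702, 0.702]
contact_force: [0.8, -0.3, 0.9]
gripper_width: 0.999
```

View pics/w2.png

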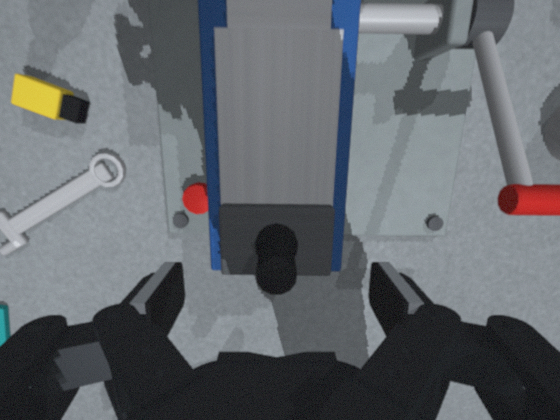

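The handle is centred between the fingers (column 276). Closing now.

```bash
python3 -m crank '[{"linear":[0,0,0],"dr":[0,0,0],"hand":-1},{"linear":[0,0,0],"dr":[0,0,0],"hand":-1},{"linear":[0,0,0],"dr":[0,0,0],"hand":-1},{"linear":[0,0,0],"dr":[0,0,0],"hand":-1},{"linear":[0,0,0],"dr":[0,0,0],"hand":-1},{"linear":[0,0,0],"dr":[0,0,0],"hand":-1},{"linear":[0,0,0],"dr":[0,0,0],"hand":-1},{"linear":[0,0,0],"dr":[0,0,0],"hand":-1}]' 40; python3 -m crank '[{"linear":[-0.01,0,0],"dr":[0,0,0],"hand":-1},{"linear":[-0.02,0,0],"dr":[0,0,0],"hand":-1},{"linear":[-0.03,0,0],"dr":[0,0,0],"hand":-1},{"linear":[-0.04,0,0],"dr":[0,0,0],"hand":-1},{"linear":[-0.05,0,0],"dr":[0,0,0],"hand":-1},{"linear":[-0.06,0,0],"dr":[0,0,0],"hand":-1},{"linear":[-0.06,0,0],"dr":[0,0,0],"hand":-1}]'
```

```text
t: 5.1
eef_pos: [0.4687, 0.0443, 0.1304]
tool_rot: [0.085, -0.085, -0.702, 0.702]
contact_force: [-1.5, -1.3, 4.4]
gripper_width: 0.203
t: 5.68
eef_pos: [0.5284, 0.029, 0.1302]
tool_rot: [0.085, -0.085, -0.702, 0.702]
contact_force: [2.6, -4.0, 3.8]
gripper_width: 0.202
```

```bash
python3 -m crank '[{"linear":[-0.012,0,0],"dr":[0,0,0],"hand":-1},{"linear":[-0.024,0,0],"dr":[0,0,0],"hand":-1},{"linear":[-0.036,0,0],"dr":[0,0,0],"hand":-1},{"linear":[-0.046,0,0],"dr":[0,0,0],"hand":-1},{"linear":[-0.053,0,0],"dr":[0,0,0],"hand":-1},{"linear":[-0.053,0,0],"dr":[0,0,0],"hand":-1}]'; python3 -m crank '[{"linear":[-0.004,0,0],"dr":[0,0,0],"hand":-1},{"linear":[-0.004,0,0],"dr":[0,0,0],"hand":-1}]'; python3 -m crank '[{"linear":[-0.003,0,0],"dr":[0,0,0],"hand":-1},{"linear":[-0.003,0,0],"dr":[0,0,0],"hand":-1}]'
```

```text
t: 6.18
eef_pos: [0.5794, 0.0159, 0.1303]
tool_rot: [0.085, -0.085, -0.701, 0.702]
contact_force: [0.0, -5.8, 4.5]
gripper_width: 0.204
t: 6.35
eef_pos: [0.5823, 0.0151, 0.1302]
tool_rot: [0.085, -0.085, -0.701, 0.703]
contact_force: [-1.5, -3.6, 5.9]
gripper_width: 0.206
t: 6.52
eef_pos: [0.5848, 0.0145, 0.1302]
tool_rot: [0.085, -0.085, -0.701, 0.703]
contact_force: [-2.6, -3.9, 6.1]
gripper_width: 0.201
```

```bash
python3 -m crank '[{"linear":[-0.003,0,0],"dr":[0,0,0],"hand":-1},{"linear":[-0.003,0,0],"dr":[0,0,0],"hand":-1}]'; python3 -m crank '[{"linear":[-0.003,0,0],"dr":[0,0,0],"hand":-1},{"linear":[-0.003,0,0],"dr":[0,0,0],"hand":-1}]'
```

```text
t: 6.68
eef_pos: [0.5876, 0.0137, 0.1302]
tool_rot: [0.085, -0.085, -0.701, 0.703]
contact_force: [-3.3, -4.8, 7.8]
gripper_width: 0.201
t: 6.85
eef_pos: [0.5877, 0.0137, 0.13]
tool_rot: [0.087, -0.082, -0.701, 0.703]
contact_force: [-11.6, -4.4, 14.5]
gripper_width: 0.204
```

The end stop shows: the tool stopped advancing and the force rose. A small extra press, then a look.

```bash
python3 -m crank '[{"linear":[-0.002,0,0],"dr":[0,0,0],"hand":-1},{"linear":[-0.002,0,0],"dr":[0,0,0],"hand":-1}]'; python3 - <<'E'
from h import *
import cv2
cv2.imwrite("pics/w3.png",bot.read_camera("wrist"))
S=bot.read_camera("scene");cv2.imwrite("pics/s3.png",cv2.resize(S[130:310,170:380],None,fx=3,fy=3))
E
```

```text
t: 7.02
eef_pos: [0.5877, 0.0136, 0.1299]
tool_rot: [0.088, -0.081, -0.701, 0.703]
contact_force: [-17.3, -1.8, 18.3]
gripper_width: 0.202
```

View pics/s3.png

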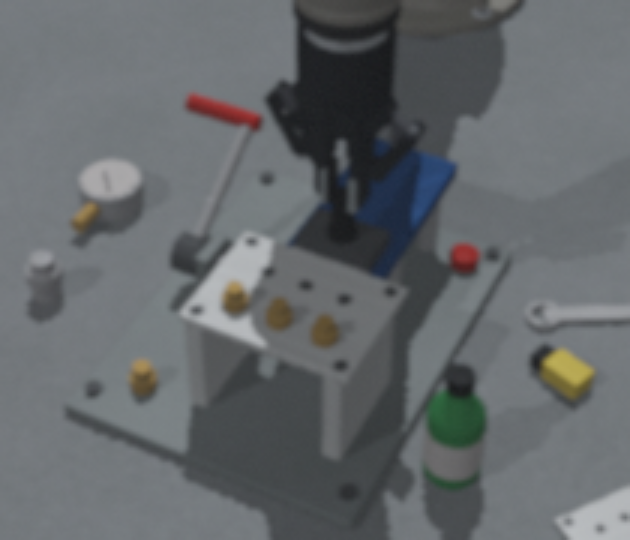

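The handle is up against the plate and the plate is undisturbed; the position matches the end-stop estimate to 2 mm. Relax, release and rise.

```bash
python3 -m crank '[{"linear":[0.004,0,0],"dr":[0,0,0],"hand":-1},{"linear":[0.004,0,0],"dr":[0,0,0],"hand":1},{"linear":[0.004,0,0],"dr":[0,0,0],"hand":1},{"linear":[0.004,0,0],"dr":[0,0,0],"hand":1},{"linear":[0.004,0,0],"dr":[0,0,0],"hand":1},{"linear":[0.004,0,0],"dr":[0,0,0],"hand":1},{"linear":[0.004,-0.03,0],"dr":[0,0,0],"hand":1},{"linear":[0.004,-0.07,0],"dr":[0,0,0],"hand":1},{"linear":[0.004,-0.12,0],"dr":[0,0,0],"hand":1},{"linear":[0.004,-0.12,0],"dr":[0,0,0],"hand":1}]'
python3 - <<'E'
from h import *
o=bot.get_obs();print(o["q"]);p=[.607,.0095,-.2448,.13,.012]
b=world(p,local(.13,.012)["lever_bar"]);print(b)
print(goto(o,b+[0,0,.11],p[2],[1,0,0]))
E
```

```text
t: 7.95
eef_pos: [0.5926, 0.016, 0.2573]
tool_rot: [-0.081, 0.088, 0.703, -0.701]
contact_force: [0.6, 0.2, -0.0]
gripper_width: 1.005
[ 0.15792188  0.31949189 -0.36649773  1.69031871  0.1249148   1.14393218
 -2.0528582 ]
[ 0.45450489 -0.13587518  0.12229871]
(array([0.0983, 0.0233, 0.1804]), array([ -0.3, -89.7,  -0.6]))
```

```bash
python3 -m crank '[{"linear":[0.02,0,0.04],"dr":[0,-7,0],"hand":1},{"linear":[0.04,0,0.08],"dr":[0,-14,0],"hand":1},{"linear":[0.06,0,0.12],"dr":[0,-21,0],"hand":1},{"linear":[0.08,0,0.15],"dr":[0,-28,0],"hand":1},{"linear":[0.098,0,0.18],"dr":[0,-35,0],"hand":1},{"linear":[0.098,0,0.18],"dr":[0,-42,0],"hand":1},{"linear":[0.098,0,0.18],"dr":[0,-49,0],"hand":1},{"linear":[0.098,0,0.18],"dr":[0,-56,0],"hand":1},{"linear":[0.098,0,0.18],"dr":[0,-63,0],"hand":1},{"linear":[0.098,0,0.18],"dr":[0,-70,0],"hand":1}]'; python3 -m crank '[{"linear":[0,0,0],"dr":[0,-7,0],"hand":1},{"linear":[0,0,0],"dr":[0,-14,0],"hand":1},{"linear":[0,0,0],"dr":[0,-20,0],"hand":1},{"linear":[0,0,0],"dr":[0,-20,0],"hand":1}]'
python3 - <<'E'
from h import *
import cv2
p=[.607,.0095,-.2448,.13,.012]
o=bot.get_obs();I=bot.read_camera("wrist");C=cam("wrist",o)
for n in("lever_bar","fork_grip","cam_axis","stand"):
    q=proj(C,world(p,local(.13,.012)[n]));print(n,np.round(q),[(round(d['score'],2),np.round(d['xy']).tolist()) for d in bot.place_of("wrist",n)][:2])
    cv2.circle(I,tuple(int(v) for v in q),3,(255,0,255),-1)
cv2.imwrite("pics/w4.png",I)
E
```

```text
t: 8.78
eef_pos: [0.4511, -0.1366, 0.25]
tool_rot: [-0.33, 0.329, -0.626, 0.626]
contact_force: [-0.6, 0.0, 0.3]
gripper_width: 0.999
t: 9.12
eef_pos: [0.4512, -0.1364, 0.25]
tool_rot: [-0.433, 0.433, -0.559, 0.559]
contact_force: [0.1, 0.0, -0.3]
gripper_width: 0.998
lever_bar [278. 198.] [(0.83, [277.0, 196.0])]
fork_grip [402. -31.] []
cam_axis [372. 183.] []
stand [371.  29.] [(0.59, [372.0, 30.0])]
```

View pics/w4.png

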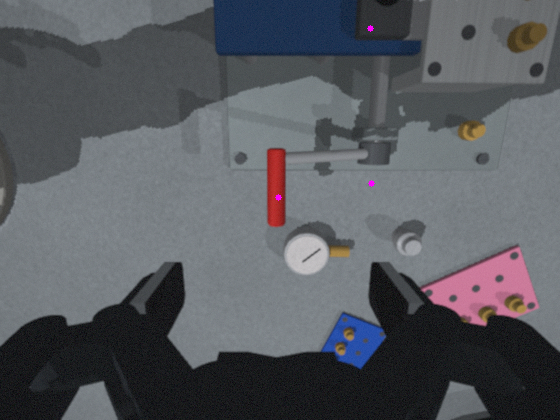

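The bar is centred between the fingers (axis column 276, grip row 197) and the gauge is well below. Descending and closing.

```bash
python3 -m crank '[{"linear":[0,0.035,0.001],"dr":[0,0,0],"hand":1},{"linear":[0,0.07,0.001],"dr":[0,0,0],"hand":1},{"linear":[0,0.1,0.001],"dr":[0,0,0],"hand":1},{"linear":[0,0.13,0.001],"dr":[0,0,0],"hand":1},{"linear":[0,0.146,0.001],"dr":[0,0,0],"hand":1},{"linear":[0,0.146,0.001],"dr":[0,0,0],"hand":1},{"linear":[0,0.146,0.001],"dr":[0,0,0],"hand":1}]'; python3 - <<'E'
from h import *
import cv2
o=bot.get_obs();cv2.imwrite("pics/w5.png",bot.read_camera("wrist"));C=cam("wrist",o)
p=[.607,.0095,-.2448,.13,.012]
for c in (-.05,0,.05,.1,.15): print(c,proj(C,world(p,local(.13,c)["lever_bar"])))
print([np.round(d['xy']) for d in bot.place_of("wrist","lever_bar")])
E
```

```text
t: 9.95
eef_pos: [0.4517, -0.1365, 0.1038]
tool_rot: [0.431, -0.432, 0.561, -0.56]
contact_force: [0.1, -0.2, 1.9]
gripper_width: 0.996
-0.05 [271.01076344 255.05752516]
0 [277.59846046 259.41194313]
0.05 [285.22054327 263.91781036]
0.1 [293.94118095 268.56327706]
0.15 [303.82094566 273.33245413]
[array([273., 258.]), array([459., 287.])]
```

View pics/w5.png

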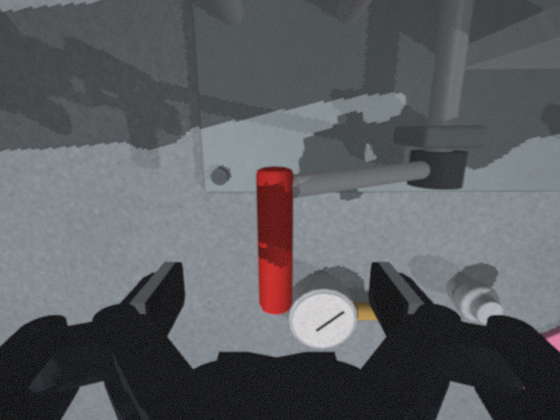

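The bar sits centred between the fingers (column 275) at about cam 0. Closing.

```bash
python3 -m crank '[{"linear":[0,0,0],"dr":[0,0,0],"hand":-1},{"linear":[0,0,0],"dr":[0,0,0],"hand":-1},{"linear":[0,0,0],"dr":[0,0,0],"hand":-1},{"linear":[0,0,0],"dr":[0,0,0],"hand":-1},{"linear":[0,0,0],"dr":[0,0,0],"hand":-1},{"linear":[0,0,0],"dr":[0,0,0],"hand":-1},{"linear":[0,0,0],"dr":[0,0,0],"hand":-1},{"linear":[0,0,0],"dr":[0,0,0],"hand":-1}]' 45; python3 - <<'E'
from h import *
o=bot.get_obs();print(o["eef_pos"],rot(o).as_matrix().round(3))
for c in np.arange(.1,1.01,.1): print(round(c,1),np.round([.135*(np.sin(1)-np.sin(1-c)),.135*(np.cos(1-c)-np.cos(1))],4))
E
```

```text
t: 10.72
eef_pos: [0.4524, -0.1369, 0.1068]
tool_rot: [-0.431, 0.432, -0.56, 0.561]
contact_force: [-10.2, 0.3, 28.2]
gripper_width: 0.002
[ 0.45235314 -0.1369446   0.1067628 ] [[-0.255 -0.     0.967]
 [-0.967 -0.002 -0.255]
 [ 0.002 -1.     0.   ]]
0.1 [0.0078 0.011 ]
0.2 [0.0168 0.0211]
0.3 [0.0266 0.0303]
0.4 [0.0374 0.0385]
0.5 [0.0489 0.0455]
0.6 [0.061  0.0514]
0.7 [0.0737 0.056 ]
0.8 [0.0868 0.0594]
0.9 [0.1001 0.0614]
1.0 [0.1136 0.0621]
```

The fingers shut completely with a 28 N upward force, so the grip missed. I need to look.

```bash
python3 - <<'E'
from h import *
import cv2
a=bot.read_camera("wrist")[150:420,130:430];b=bot.read_camera("scene")[120:290,180:370]
cv2.imwrite("pics/c6.png",np.hstack([cv2.resize(a,(444,400)),cv2.resize(b,(356,400))[:, :356]]))
print([np.round(d['xy']) for d in bot.place_of("scene","lever_bar")],proj(cam("scene"),bot.get_obs()["eef_pos"]))
E
```

```text
[] [239.84013793 169.85264542]
```

View pics/c6.png

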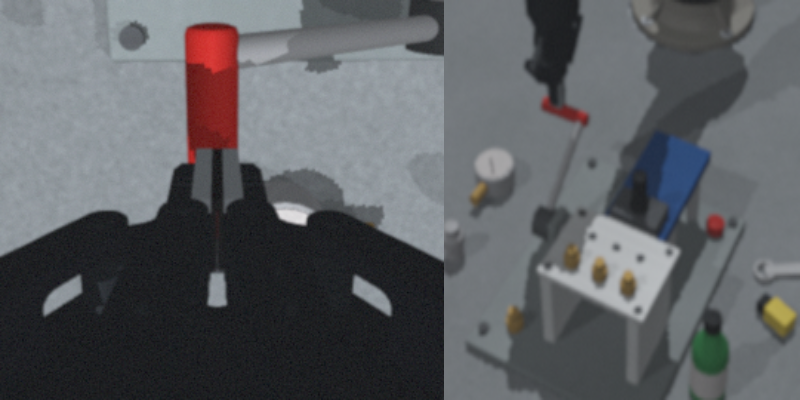

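Ambiguous: the fingers appear to be shut just on top of the bar. I'll triangulate the bar from its red mask in the stored pictures.

```bash
python3 - <<'E'
from h import *
import cv2
def red(f,c,r):
    I=cv2.imread(f);h=cv2.cvtColor(I,cv2.COLOR_BGR2HSV)
    m=(((h[...,0]<10)|(h[...,0]>170))&(h[...,1]>140)&(h[...,2]>50)).astype(np.uint8)
    M=np.zeros_like(m);M[c[1]-r:c[1]+r,c[0]-r:c[0]+r]=1;m*=M
    n,l,s,ce=cv2.connectedComponentsWithStats(m);k=1+np.argmax(s[1:,4])
    R=cv2.minAreaRect(np.argwhere(l==k)[:,::-1].astype(np.float32));return np.array(R[0]),R[1]
def W(p,q):return cam("wrist",dict(eef_pos=np.array(p),tool_rot=q))
V={"scene":(cam("scene"),red("pics/scene0.png",(242,166),25)),"top":(cam("top"),red("pics/top0.png",(322,270),25)),
"w1":(W([.4973,-.0381,.2969],[.082,-.082,-.702,.703]),red("pics/w1.png",(368,211),50)),
"w4":(W([.4512,-.1364,.25],[-.433,.433,-.559,.559]),red("pics/w4.png",(277,190),50)),
"w5":(W([.4517,-.1365,.1038],[.431,-.432,.561,-.56]),red("pics/w5.png",(275,240),80))}
for k,(C,r) in V.items():print(k,np.round(r[0],1),np.round(r[1],1))
for ks in(list(V),["scene","top"],["w1","w4","w5"],["scene","w5"],["w4","w5"]):
    s=least_squares(lambda X:np.concatenate([proj(V[k][0],X)-V[k][1][0] for k in ks]),[.45,-.13,.1])
    print(ks,s.x.round(4),s.fun.round(1))
p=[.607,.0095,-.2448];print("pred",[world(p,[-.135*np.sin(1-c),-.1675,.048+.135*np.cos(1-c)]).round(4) for c in(0,.1)])
E
```

```text
scene [243.9 166.8] [23.1  3.5]
top [322.2 269.8] [24.5  5.3]
w1 [361.  208.8] [66.2 14.1]
w4 [276.  187.5] [77. 16.]
w5 [274.5 240.5] [145.  35.]
['scene', 'top', 'w1', 'w4', 'w5'] [ 0.4545 -0.1259  0.1205] [-0.6  0.1 -0.5 -0.1 -2.3 -0.9 -0.3  0.1 -0.2  1.1]
['scene', 'top'] [ 0.4537 -0.1257  0.1205] [-0.5 -0.1 -0.5  0.1]
['w1', 'w4', 'w5'] [ 0.4544 -0.126   0.12  ] [-2.2 -1.  -0.3  0.1 -0.2  1. ]
['scene', 'w5'] [ 0.4549 -0.1248  0.1218] [-0.3 -0.1 -0.  -0.1]
['w4', 'w5'] [ 0.4545 -0.1264  0.1177] [-0.1 -0.   0.1  0. ]
pred [array([ 0.4562, -0.1255,  0.1209]), array([ 0.4638, -0.1274,  0.1319])]
```

```bash
python3 - <<'E'
from h import *
import cv2
o=bot.get_obs();S=bot.read_camera("scene");T=bot.read_camera("top");w=bot.read_camera("wrist")
print(o["contact_force"],o["eef_pos"],o["gripper_width"])
def red(I,c,r):
    h=cv2.cvtColor(I,cv2.COLOR_BGR2HSV);m=(((h[...,0]<10)|(h[...,0]>170))&(h[...,1]>140)&(h[...,2]>50)).astype(np.uint8)
    M=np.zeros_like(m);M[c[1]-r:c[1]+r,c[0]-r:c[0]+r]=1
    return cv2.minAreaRect(np.argwhere(m*M)[:,::-1].astype(np.float32))
a,b=red(S,(242,166),25),red(T,(322,270),25);print(a,b)
print("w tcp",proj(cam("wrist",o),o["eef_pos"]),"tcp top",proj(cam("top"),o["eef_pos"]))
r=cv2.resize
cv2.imwrite("pics/c7.png",np.hstack([r(S[130:190,210:270],(400,400),interpolation=0),r(T[240:300,290:350],(400,400),interpolation=0)]))
E
```

```text
[-10.07239122   2.52721189  30.67747929] [ 0.45235569 -0.13696402  0.10666274] 0.004470872478563992
((244.0453338623047, 166.85643005371094), (23.387868881225586, 3.814330816268921), 17.52556800842285) ((314.9117736816406, 268.35296630859375), (9.701424598693848, 5.093247413635254), 14.03624439239502)
w tcp [274.5937329  249.20020971] tcp top [324.87335276 270.86494954]
```

View pics/c7.png

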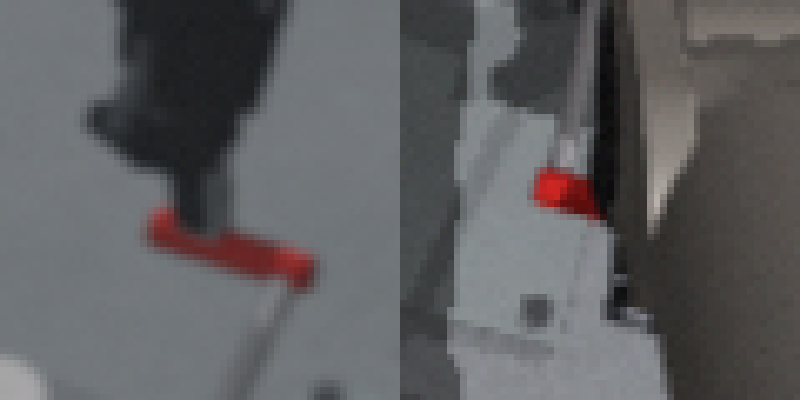

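The bar hasn't moved, and the fingers are shut at or over its top half. Open, rise slightly, and retry deeper with the closing watched.

```bash
python3 -m crank '[{"linear":[0,0,0],"dr":[0,0,0],"hand":1},{"linear":[0,0,0],"dr":[0,0,0],"hand":1},{"linear":[0,0,0],"dr":[0,0,0],"hand":1},{"linear":[0,0,0],"dr":[0,0,0],"hand":1},{"linear":[0,0,0],"dr":[0,0,0],"hand":1},{"linear":[0,0,0],"dr":[0,0,0],"hand":1}]' 30; python3 -m crank '[{"linear":[0,0.008,0.001],"dr":[0,0,0],"hand":1},{"linear":[0,0.012,0.001],"dr":[0,0,0],"hand":0},{"linear":[0,0.012,0.001],"dr":[0,0,0],"hand":-0.2},{"linear":[0,0.012,0.001],"dr":[0,0,0],"hand":-0.3},{"linear":[0,0.012,0.001],"dr":[0,0,0],"hand":-0.4},{"linear":[0,0.012,0.001],"dr":[0,0,0],"hand":-0.4}]'
python3 -m crank '[{"linear":[0,0,0],"dr":[0,0,0],"hand":-0.5},{"linear":[0,0,0],"dr":[0,0,0],"hand":-0.5},{"linear":[0,0,0],"dr":[0,0,0],"hand":-0.5}]'
```

```text
t: 11.52
eef_pos: [0.4513, -0.1367, 0.1036]
tool_rot: [0.431, -0.432, 0.561, -0.56]
contact_force: [0.3, 0.2, -0.7]
gripper_width: 0.849
t: 12.02
eef_pos: [0.453, -0.137, 0.0921]
tool_rot: [-0.432, 0.432, -0.56, 0.56]
contact_force: [-0.6, 0.3, 1.3]
gripper_width: 0.303
t: 12.27
eef_pos: [0.4525, -0.137, 0.092]
tool_rot: [0.431, -0.432, 0.56, -0.56]
contact_force: [-2.2, 0.0, 1.4]
gripper_width: 0.25
```

```bash
python3 -m crank '[{"linear":[0,0,0],"dr":[0,0,0],"hand":-0.6},{"linear":[0,0,0],"dr":[0,0,0],"hand":-0.65},{"linear":[0,0,0],"dr":[0,0,0],"hand":-0.7},{"linear":[0,0,0],"dr":[0,0,0],"hand":-0.7}]';python3 -m crank '[{"linear":[0,0,0],"dr":[0,0,0],"hand":-0.8},{"linear":[0,0,0],"dr":[0,0,0],"hand":-0.9},{"linear":[0,0,0],"dr":[0,0,0],"hand":-1},{"linear":[0,0,0],"dr":[0,0,0],"hand":-1}]'
```

```text
t: 12.6
eef_pos: [0.4508, -0.1367, 0.0919]
tool_rot: [0.43, -0.433, 0.561, -0.559]
contact_force: [-6.4, 3.0, 7.3]
gripper_width: 0.194
t: 12.93
eef_pos: [0.4508, -0.1367, 0.0919]
tool_rot: [0.43, -0.433, 0.561, -0.559]
contact_force: [-8.1, 2.1, 6.9]
gripper_width: 0.194
```

The bar is gripped now (opening 0.194, about 17 mm). Raise the grip force and swing along the arc in stages.

```bash
python3 -m crank '[{"linear":[0,0,0],"dr":[0,0,0],"hand":-1},{"linear":[0,-0.011,0.008],"dr":[0,0,0],"hand":-1},{"linear":[0,-0.016,0.012],"dr":[0,0,0],"hand":-1},{"linear":[0,-0.021,0.017],"dr":[0,0,0],"hand":-1},{"linear":[0,-0.026,0.022],"dr":[0,0,0],"hand":-1},{"linear":[0,-0.03,0.027],"dr":[0,0,0],"hand":-1},{"linear":[-0.001,-0.0345,0.032],"dr":[0,0,0],"hand":-1},{"linear":[-0.001,-0.0385,0.037],"dr":[0,0,0],"hand":-1},{"linear":[-0.001,-0.0385,0.037],"dr":[0,0,0],"hand":-1}]' 50; python3 - <<'E'
from h import *
print([(round(d['score'],2),np.round(d['xy'])) for d in [bot.read_camera("wrist"),bot.place_of("wrist","lever_bar")][1]])
E
```

```text
t: 13.68
eef_pos: [0.4815, -0.1447, 0.1291]
tool_rot: [0.427, -0.436, 0.564, -0.556]
contact_force: [-19.4, 3.8, 14.8]
gripper_width: 0.184
[(0.77, array([275., 267.]))]
```

```bash
python3 -m crank '[{"linear":[0,-0.005,0.003],"dr":[0,0,0],"hand":-1},{"linear":[0,-0.0085,0.0095],"dr":[0,0,0],"hand":-1},{"linear":[0,-0.0115,0.0155],"dr":[0,0,0],"hand":-1},{"linear":[0,-0.0145,0.0216],"dr":[0,0,0],"hand":-1},{"linear":[0,-0.017,0.028],"dr":[0,0,0],"hand":-1},{"linear":[0,-0.019,0.0343],"dr":[0,0,0],"hand":-1},{"linear":[0,-0.021,0.041],"dr":[0,0,0],"hand":-1},{"linear":[-0.001,-0.0225,0.0474],"dr":[0,0,0],"hand":-1},{"linear":[-0.001,-0.0225,0.0474],"dr":[0,0,0],"hand":-1}]'
```

```text
t: 14.53
eef_pos: [0.5326, -0.1575, 0.1546]
tool_rot: [0.429, -0.433, 0.561, -0.56]
contact_force: [-14.0, 0.3, 22.3]
gripper_width: 0.183
```

```bash
python3 -m crank '[{"linear":[0,-0.003,0.003],"dr":[0,0,0],"hand":-1},{"linear":[0,-0.003,0.006],"dr":[0,0,0],"hand":-1},{"linear":[0,-0.003,0.006],"dr":[0,0,0],"hand":-1}]'
cat >> h.py <<'E'
def camangle(p=(.6063,.0095,-.2448)):
    import cv2
    S=bot.read_camera("scene");h=cv2.cvtColor(S,cv2.COLOR_BGR2HSV)
    m=((h[...,0]<10)|(h[...,0]>170))&(h[...,1]>120)&(h[...,2]>50);m[:, :195]=0;m[:,275:]=0;m[:110]=0;m[200:]=0
    C=cam("scene");pts=np.argwhere(m)[:,::-1]
    # distance of the rod-end of the bar (rightmost red pixels) to prediction at y=-.132
    e=pts[pts[:,0]>=pts[:,0].max()-1].mean(0);print("red end",e,len(pts))
    for c in np.arange(0,1.4,.1): print(round(c,2),proj(C,world(p,[-.135*np.sin(1-c),-.131,.048+.135*np.cos(1-c)])).round(1),end=' ')
    print();return S
E
python3 - <<'E'
from h import *
import cv2
S=camangle();r=cv2.resize
cv2.imwrite("pics/c8.png",np.hstack([r(S[130:280,190:330],(420,450)),r(bot.read_camera("wrist")[130:400,160:400],(380,450))[:, :380]]))
E
```

```text
t: 14.78
eef_pos: [0.5368, -0.1583, 0.1559]
tool_rot: [0.429, -0.434, 0.562, -0.558]
contact_force: [-13.9, 0.6, 12.5]
gripper_width: 0.182
red end [237.375 171.   ] 81
0.0 [254.9 170.7] 0.1 [253.5 169.1] 0.2 [251.8 167.9] 0.3 [249.9 167.2] 0.4 [247.9 167. ] 0.5 [245.7 167.3] 0.6 [243.3 168. ] 0.7 [240.8 169.3] 0.8 [238.2 171.1] 0.9 [235.5 173.4] 1.0 [232.8 176.2] 1.1 [230.1 179.5] 1.2 [227.4 183.2] 1.3 [224.7 187.3]
```

View pics/c8.png

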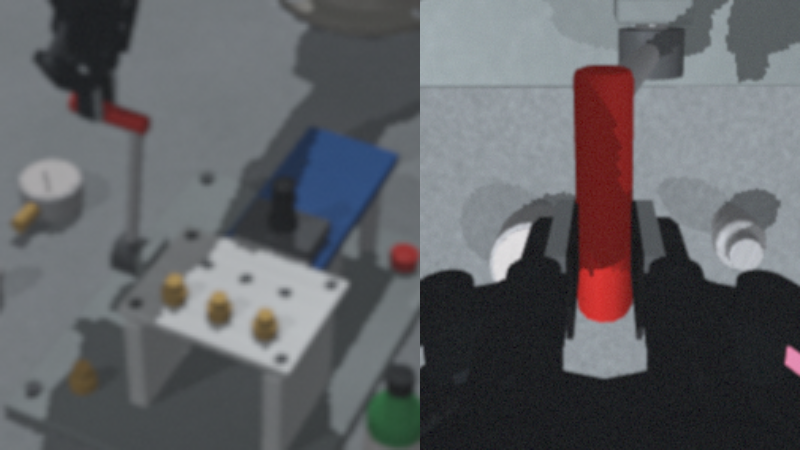

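Grip is secure and cam is about 0.8 by both measures. About 26 mm along stand x remains.

```bash
python3 -m crank '[{"linear":[0,-0.002,0.006],"dr":[0,0,0],"hand":-1},{"linear":[0,-0.003,0.012],"dr":[0,0,0],"hand":-1},{"linear":[0,-0.004,0.018],"dr":[0,0,0],"hand":-1},{"linear":[0,-0.004,0.022],"dr":[0,0,0],"hand":-1},{"linear":[0,-0.004,0.026],"dr":[0,0,0],"hand":-1},{"linear":[0,-0.004,0.026],"dr":[0,0,0],"hand":-1},{"linear":[0,-0.004,0.026],"dr":[0,0,0],"hand":-1}]'
python3 - <<'E'
from h import *
import cv2
o=bot.get_obs();R=Ro.from_euler('z',-.2448);print("dx",R.inv().apply(o["eef_pos"]-[.4508,-.1367,.0919]).round(4))
S=camangle();r=cv2.resize;w=bot.read_camera("wrist");cv2.imwrite("pics/w9.png",w);cv2.imwrite("pics/sc9.png",S)
for n in("lever_bar","stand"):print(n,[(round(d['score'],2),np.round(d['xy'],1)) for d in bot.place_of("wrist",n)][:2])
C=cam("wrist",o)
for x in(-.01,0,.01):print(proj(C,world((.6063,.0095,-.2448),[x,-.178,.183])).round(1))
cv2.imwrite("pics/c9.png",np.hstack([r(S[130:280,190:330],(420,450)),r(w[0:400,100:440],(380,450))]))
E
```

```text
t: 15.47
eef_pos: [0.5634, -0.1652, 0.1601]
tool_rot: [0.43, -0.433, 0.561, -0.559]
contact_force: [-9.1, -0.1, 9.6]
gripper_width: 0.178
dx [ 0.1161 -0.0004  0.0682]
red end [231.44444444 176.22222222] 78
0.0 [254.9 170.7] 0.1 [253.5 169.1] 0.2 [251.8 167.9] 0.3 [249.9 167.2] 0.4 [247.9 167. ] 0.5 [245.7 167.3] 0.6 [243.3 168. ] 0.7 [240.8 169.3] 0.8 [238.2 171.1] 0.9 [235.5 173.4] 1.0 [232.8 176.2] 1.1 [230.1 179.5] 1.2 [227.4 183.2] 1.3 [224.7 187.3] 
lever_bar [(0.8, array([276.7, 262.3]))]
stand []
[252.6 263.4]
[272.7 263.2]
[292.7 263. ]
```

View pics/c9.png

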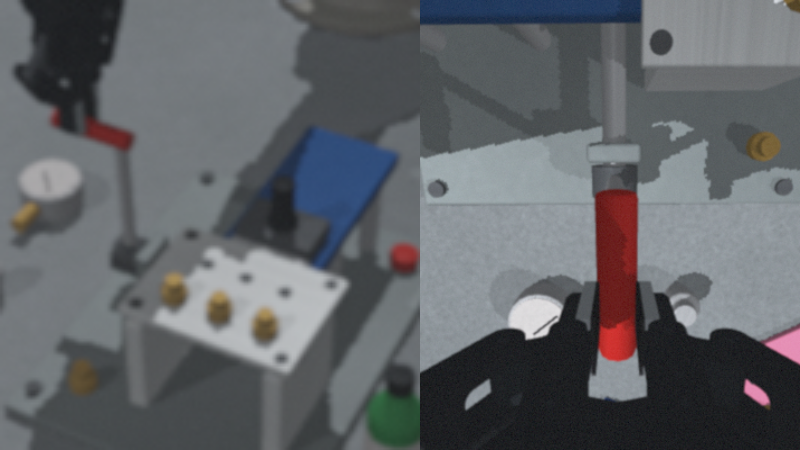

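Cam is about 1.02 by three measures. Back off 2 mm, then verify the lift and that the fork is still home.

```bash
python3 -m crank '[{"linear":[0,0,-0.002],"dr":[0,0,0],"hand":-1},{"linear":[0,0,-0.002],"dr":[0,0,0],"hand":-1},{"linear":[0,0,-0.002],"dr":[0,0,0],"hand":-1},{"linear":[0,0,-0.002],"dr":[0,0,0],"hand":-1}]'
python3 - <<'E'
from h import *
import cv2
S=camangle();o=bot.get_obs();R=Ro.from_euler('z',-.2448);print("dx",R.inv().apply(o["eef_pos"]-[.4508,-.1367,.0919]).round(4))
A=cv2.imread("pics/scene0.png");C=cam("scene");p=(.6063,.0095,-.2448)
def brass(I):
    h=cv2.cvtColor(I,cv2.COLOR_BGR2HSV);m=((h[...,0]>10)&(h[...,0]<28)&(h[...,1]>110)&(h[...,2]>60)).astype(np.uint8)
    m[:215]=0;m[252:]=0;m[:,:235]=0;m[:,295:]=0
    n,l,s,c=cv2.connectedComponentsWithStats(m);return [(c[i].round(1).tolist(),int(s[i,4])) for i in range(1,n) if s[i,4]>8]
print(brass(A));print(brass(S))
print("exp shift",proj(C,world(p,[.1,0,.138])),proj(C,world(p,[.1,0,.146])))
for f,c in((.13,1),(.12,1),(.13,0)):print(f,c,proj(C,world(p,local(f,c)["fork_grip"])).round(1))
print([(round(d['score'],2),np.round(d['xy'],1)) for d in bot.place_of("scene","fork_grip")][:3])
cv2.imwrite("pics/c10.png",np.hstack([cv2.resize(I[180:290,195:310],(398,381),interpolation=cv2.INTER_CUBIC) for I in(A,S)]))
E
```

```text
t: 16.0
eef_pos: [0.562, -0.1648, 0.1601]
tool_rot: [0.43, -0.433, 0.561, -0.56]
contact_force: [-6.3, -0.4, 7.5]
gripper_width: 0.175
red end [232.375 176.   ] 78
0.0 [254.9 170.7] 0.1 [253.5 169.1] 0.2 [251.8 167.9] 0.3 [249.9 167.2] 0.4 [247.9 167. ] 0.5 [245.7 167.3] 0.6 [243.3 168. ] 0.7 [240.8 169.3] 0.8 [238.2 171.1] 0.9 [235.5 173.4] 1.0 [232.8 176.2] 1.1 [230.1 179.5] 1.2 [227.4 183.2] 1.3 [224.7 187.3] 
dx [ 0.1147 -0.0003  0.0682]
[([247.7, 228.6], 27), ([262.5, 234.1], 24), ([277.1, 238.9], 21)]
[([247.5, 225.9], 34), ([262.5, 231.6], 28), ([278.1, 237.2], 27)]
exp shift [261.00683624 231.32903795] [260.95426662 228.90371672]
0.13 1 [283.5 194.9]
0.12 1 [285.2 192.6]
0.13 0 [283.4 198.6]
[]
```

View pics/c10.png

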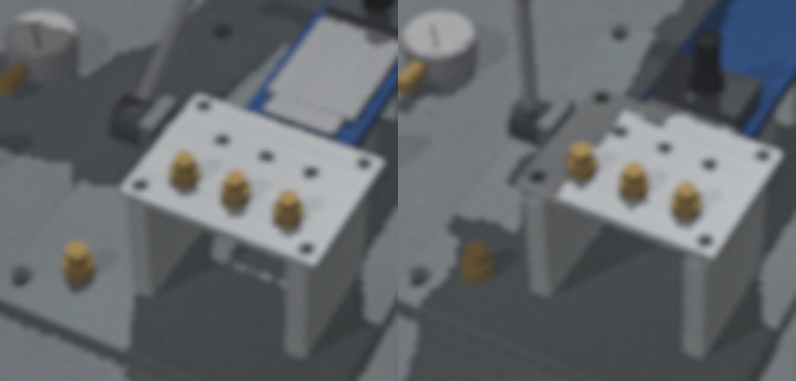

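The plate has risen about 2.4 px, as predicted for 8 mm, and the handle stands where full travel predicts. One short hold to confirm nothing creeps.

```bash
python3 -m crank '[{"linear":[0,0,0],"dr":[0,0,0],"hand":-1},{"linear":[0,0,0],"dr":[0,0,0],"hand":-1},{"linear":[0,0,0],"dr":[0,0,0],"hand":-1},{"linear":[0,0,0],"dr":[0,0,0],"hand":-1},{"linear":[0,0,0],"dr":[0,0,0],"hand":-1},{"linear":[0,0,0],"dr":[0,0,0],"hand":-1},{"linear":[0,0,0],"dr":[0,0,0],"hand":-1},{"linear":[0,0,0],"dr":[0,0,0],"hand":-1},{"linear":[0,0,0],"dr":[0,0,0],"hand":-1},{"linear":[0,0,0],"dr":[0,0,0],"hand":-1}]'
```

```text
t: 16.93
eef_pos: [0.562, -0.1648, 0.1601]
tool_rot: [0.43, -0.433, 0.561, -0.56]
contact_force: [-7.1, 0.1, 7.2]
gripper_width: 0.176
```

Stable. Handing in.

```bash
python3 -c "
from station import bot
print(bot.hand_in())"
```

```text
the job is handed in; nothing more can be done
None
```

I pushed the fork home by its black handle, then swung the cam lever by its red crossbar to the top, and handed in at about 17 s with the gripper still holding the bar.

- **Fork:** it stopped at its end stop: the tool no longer advanced and the force rose to about 17 N. After the lift, the handle was within about 1 px of where full travel puts it.
- **Lever:** at the end the bar's image position and the tool's travel both put the cam at about 1.00 to 1.01.
- **Plate:** the brass fittings on it rose about 2.4 px, and about 2.4 px is expected for 8 mm. I saw no loose part moved in the pictures.
- **Hold:** nothing crept over the last 0.8 s. The gripper opening stayed at about 0.176, with about 7 N in x and in z at the wrist.

**What failed:** the first grasp of the bar slipped off. The fingers shut over its top with about 30 N at the wrist and did not move the lever. I regrasped 12 mm deeper and that held.

**What disagreed:** the tool ended about 6 mm higher than the bar's own arc, so the bar slid toward the fingertips during the swing. The `fork_grip` detector found nothing in the final picture, so that check relied on the image by eye.

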